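Hang the bath brush on the carousel's free hook

TASK

Turn the accessory carousel counter-clockwise (seen from above) until you feel it bear firmly, but gently, on its stop, so that its free hook faces forward, and leave it there. Then take the bath brush with the steel eye and hang it on that hook, pushing the eye along past the spring catch until the catch has sprung up behind it and you feel it bear firmly on the hook's collar, and let go. Never press on the carousel or the hook with more than about 20 N, and leave everything else where it stands.

Things in the scene. Friction and masses are not known exactly. Their poses are not given: they have to be found in the camera images.
- rotor: Turning part of a steel and wood accessory carousel: four level steel hooks at right angles, 190 mm above the table. Three carry bath things fixed to them (brush, mirror, comb, at radius 65 mm, up to 72 mm wide, 125 mm down); the fourth is free. Origin: on the upright axis at table height; z up; the free hook points along its own -x. Round fixed wooden stand 170 mm across, 20 mm high.
- hub_top (a point): Top of the hub on the carousel's axis, 202 mm above the table; hub 40 mm across; no part is higher. The carousel stays where it is left: drag 0.22 N m (2.6 N at radius 85 mm). Turned counter-clockwise it meets a stiff rubber stop with the free hook pointing towards the robot's side (world -x), give or take 0.35 rad (differs each start, not measured: feel the force rise).
- hook_tip (a point): Outer end of the free hook, on the bar's axis, 97.5 mm from the carousel's axis, 190 mm above the table. The hook is a straight level round bar 7 mm thick. At the start it stands 0.7 to 1.5 rad clockwise of the stop. The stop yields about 5.5 N per mm at radius 85 mm; the carousel bears firmly on it when pushed there sideways with 8 N or more, drag included.
- hook_home (a point): Point on the free hook's axis, 64.5 mm from the carousel's axis: the eye's centre when fully home and centred. Home is against a rigid collar 16 mm across around the bar, 56 to 62 mm from the axis; the eye bears firmly on it from a push of 5 N (it hardly yields). Axes as the rotor's (-x outwards along the hook).
- gate (a joint): Spring catch on the free hook: a wire 2.4 mm thick hinged on top of the bar at radius 92 mm, sloping up and inwards like a barb to radius 72 mm, its end 11 mm above the bar's axis. 0: sprung up; 0.42: flat. An eye pushed inwards rides over it (some 2 to 8 N along the hook); it springs up behind the eye 2 to 3 mm before the collar.
- brush: Wooden bath brush to hang, loose, about 90 g, standing upright on its bristles: round head 54 mm across, 36 mm high; flat handle 24 mm wide (own y), 9 mm thick (own x), from 33 to 104 mm height; a round steel eye on top. Origin: centre of its underside, z up. Own x is the axis of the eye; either side may go on first.
- eye (a point): Centre of the brush's eye, 115 mm above its underside: a round steel ring in the plane of the handle, hole 12 mm across, wire 5 mm thick, 22 mm across outside. Hanging on the hook it sits about 2.5 mm below the hook's axis.
- pot_brush: Round scrubbing brush of the same head, 54 mm across and 98 mm high, standing on its bristles, its handle ending in a solid wooden ball instead of an eye (bystander; origin: centre of its underside).
- paper_roll: Upright white paper roll, 100 mm across, 100 mm high (bystander; origin: centre of its underside).
- soap_pump: White ceramic soap pump, 64 mm across, 162 mm high (bystander; origin: centre of its underside).
- tumbler: White ceramic tumbler, 72 mm across the rim, 90 mm high (bystander; origin: centre of its underside).
- jar: Glass jar with a wooden lid, 70 mm across, 85 mm high (bystander; origin: centre of its underside).
- soap_dish: White ceramic dish 90 x 120 x 12 mm with a bar of soap on it, 34 mm high (bystander; origin: centre of its underside).
- nail_brush: Wooden nail brush 40 x 85 mm, 30 mm high, bristles down (bystander; origin: centre of its underside).
There are look-alikes about, which are no part of the job. Leave any blue or green look-alike of the brush alone.

How it is judged:
On the way, in this order (a step that is already met when the one before it is completed fails the run):
1. the carousel bears on its stop (6 N or more at the buffer) (contact force between rotor_c0 and buffer_c0 above 6 N), for 0.15 s.
2. the brush is picked up by the fingers and lifted 30 mm (height (world z) of brush above 0.03 m and contact force between the fingers and brush above 1 N), for 0.2 s.
3. the eye, past the catch, is pressed home against the collar with 5 N or more (contact force between brush and rotor_c5 above 5 N and value of joint gate below 0.15 rad), for 0.1 s.
At the end, for the whole second after the job is handed in: The brush hangs at rest and upright (within 20 degrees) on the free hook, the centre of its eye within 10 mm of the hook's home point, the spring catch up behind it (below 0.15 rad), and the carousel still at its stop (within about 0.1 rad) (distance between eye and hook_home below 0.01 m and value of joint gate below 0.15 rad and angle between brush's own z axis and vertical below 0.35 rad and linear speed of brush below 0.05 m/s and contact force between brush and rotor above 0.2 N and horizontal distance between rotor_c0 and buffer_c0 below 0.019 m); the robot touches nothing.
It fails at once if the arm presses on the carousel with more than 25 N (contact force between any of the arm, the fingers and rotor above 25 N).
It fails at once if the brush is forced against the carousel with more than 22 N (contact force between brush and rotor above 22 N).
It fails at once if a bystander is shifted by more than 30 mm or knocked over ((distance of pot_brush from where it was at the start of the episode above 0.03 m or angle between pot_brush's own z axis and vertical above 0.5 rad) or (distance of paper_roll from where it was at the start of the episode above 0.03 m or angle between paper_roll's own z axis and vertical above 0.5 rad) or (distance of soap_pump from where it was at the start of the episode above 0.03 m or angle between soap_pump's own z axis and vertical above 0.5 rad) or (distance of tumbler from where it was at the start of the episode above 0.03 m or angle between tumbler's own z axis and vertical above 0.5 rad) or (distance of jar from where it was at the start of the episode above 0.03 m or angle between jar's own z axis and vertical above 0.5 rad) or (distance of soap_dish from where it was at the start of the episode above 0.03 m or angle between soap_dish's own z axis and vertical above 0.5 rad) or (distance of nail_brush from where it was at the start of the episode above 0.03 m or angle between nail_brush's own z axis and vertical above 0.5 rad)).
It also fails if it takes over 72 s, if anything falls off the work surface, if the arm or the gripper's body presses on something with over 40 N, if the wrist force passes 120 N, or if a joint passes its speed limit or range.

ROBOT

A 6-joint arm with a two-finger parallel gripper is mounted at the origin on the work surface. World frame = base frame: x ahead of the robot, y to its left, z up, the work surface at z = 0. Lengths are in m, angles in rad, forces in N, time in s.
With the tool pointing down it reaches from about 0.4 to 0.825 m from the base axis. Payload 7 kg.
Tool frame: the origin (TCP) lies at the very end of the fingers, on their centre line; the grasp point (between the pads) lies 19 mm behind it; z points along the fingers, y is the line along which they close (so a half turn about z gives the same grasp; the last joint's range is limited). The gripper opens to 85 mm and grips with 20 to 120 N. Pads are 22 mm wide; open, the fingers measure 114 mm over their backs; the gripper's body (76 mm by 85 mm) begins 54 mm behind the grasp point. The pads swing forward as they close: fully open they stand 13 mm farther back than shut.
Start: joints at [1.516, 0.359, 0.012, 0, -1.224, -0.288], TCP at [0.227, 0.636, 0.231] pointing down, gripper open.
Joint ranges: [-3.07, 3.07], [-1.43, 2.12], [-1.02, 1.25], [-3.03, 1.67], [-3.05, -0], [-3.03, 3.03]. Speed limits (rad/s): [2.39, 2.39, 3.01, 3.14, 3.14, 3.14].

INTERFACE

Orientations are given as a unit quaternion [w, x, y, z].
In Python, from rig import arm, move_gripper, planner, cams gives the robot as it stands. The module is installed in compiled form; this text tells all that it offers. Calls block until the motion is done:
- arm.goto(position, orientation): joint-space move of the TCP to a pose.
- arm.move_l(position, frame=None, max_speed=0.15, force_limit=None): straight line of the TCP; frame=None keeps the orientation; max_speed is the mean speed in m/s. With force_limit (N) it stops when the force on the tool has changed by that much, and returns True; else False.
- arm.move_j(angles): joint-space move.
- move_gripper(opening): opening from 0.0 (shut) to 1.0 (fully open); the grip force is fixed at half the most; returns when the fingers have stopped.
- arm.wait(seconds).
- planner.inverse_kinematics(position, orientation): joint angles nearest the present ones, or None.
- arm.read_state(): the state.
- cams.capture(name): name is "scene" or "top" or "wrist"; returns a dict with "image" (384x512x3 uint8, blue, green, red), "depth" (384x512 float32, m along the optical axis (not along the pixel's ray), 0 where there is no reading), "intrinsics" (3x3 intrinsics, pixels), "R" (3x3) and "t" (3): a world point X has camera coordinates R X + t; the wrist camera has in their place "tool_from_camera" (4x4, takes a point from camera to tool coordinates, whose origin is the TCP and whose axes are the flange's). Camera axes: x right, y down, z forward; pixel columns grow to the right and rows downward; lengths in m; the calibration is good to about 2 mm. A picture is of the moment at which its call begins: read the wrist's pose just before it.
A pose or a line that the arm cannot do raises arm.IKError and nothing moves.
- arm.close_job(): hands the job in; it is judged then, once.
The state is a dict: "clock": time; "qpos": joint angles; "qvel": joint speeds; "tau": joint torques, N m; "tcp_pos": TCP position; "tcp_rot": TCP orientation; "contact_force": force on the tool from outside, world axes, zero at the start; "torque": the same for the moment, N m; "grip_width": opening from 0.0 (shut) to 1.0 (fully open); "finger_force": force on a finger pad.
Only numpy, scipy, OpenCV 4.12 (cv2) and the standard library are available. Lean on these libraries where they do the work, as an engineer would, in place of code of your own. Each camera call takes 0.05 s, during which the arm holds its last target. There are 200 camera calls.

## Working session

There is one attempt and no reset: what is moved stays moved. The work goes in short steps, each a Python script; the robot and the scene stay as the last script left them, time stands still between calls to the robot, and variables do not carry over. Pictures are saved under pics/ and viewed, at most 10 in all, crops included, and the job is handed in when it is done.

```bash
mkdir -p pics; cat > h.py <<'E'
import numpy as np, cv2
from rig import arm, move_gripper, planner, cams
def cloud(c):
    d=c["depth"];K=c["intrinsics"];v,u=np.mgrid[:d.shape[0],:d.shape[1]]
    P=np.stack([(u-K[0,2])/K[0,0]*d,(v-K[1,2])/K[1,1]*d,d],-1)
    W=(P-c["t"])@c["R"]; W[d==0]=np.nan
    return W
def ray(c,u,v,z):
    K=c["intrinsics"];d=np.linalg.solve(K,[u,v,1.0])@c["R"];o=-c["R"].T@c["t"]
    return o+d*(z-o[2])/d[2]
E
python3 - <<'E'
from h import *
import pickle
s=arm.read_state();print(s)
for n in ("scene","top"):
    c=cams.capture(n);pickle.dump(c,open(n+".pkl","wb"))
    cv2.imwrite(f"pics/{n}0.png",cv2.resize(c["image"],(800,600),interpolation=cv2.INTER_CUBIC))
    print(n,-c["R"].T@c["t"],c["R"][2],c["intrinsics"])
E
```

```text
{'clock': 0.0, 'qpos': array([ 1.51612569e+00,  3.59381234e-01,  1.10577585e-02, -3.44592571e-04,
       -1.22408999e+00, -2.88074513e-01]), 'qvel': array([ 1.32702399e-03,  8.83974553e-04,  6.84382914e-04,  1.69799484e-03,
       -2.34495419e-03, -4.37176307e-05]), 'tau': array([ 1.19522043e-03, -5.83318019e+01,  2.93419164e+01,  6.93681479e+00,
       -5.91541728e-03, -2.57653841e-05]), 'tcp_pos': array([0.2267312 , 0.63527239, 0.23036785]), 'tcp_rot': array([ 8.21932897e-04,  9.85341280e-01, -1.70592736e-01, -6.67471769e-05]), 'contact_force': array([-0.57966809, -0.35157993,  0.09695702]), 'torque': array([ 0.02404344,  0.00914289, -0.00299845]), 'finger_force': 0.0, 'grip_width': 0.9950054976539463}
scene [ 1.0762756  -0.60735603  0.77044932] [-0.52120036  0.59248104 -0.61426086] [[348.79886611   0.         252.94623289]
 [  0.         348.79886611 187.99419433]
 [  0.           0.           1.        ]]
top [ 0.47027726 -0.00545854  1.31154585] [ 0.05950527 -0.0043787  -0.99821839] [[373.57391183   0.         247.66104158]
 [  0.         373.57391183 190.19585906]
 [  0.           0.           1.        ]]
```

View pics/scene0.png

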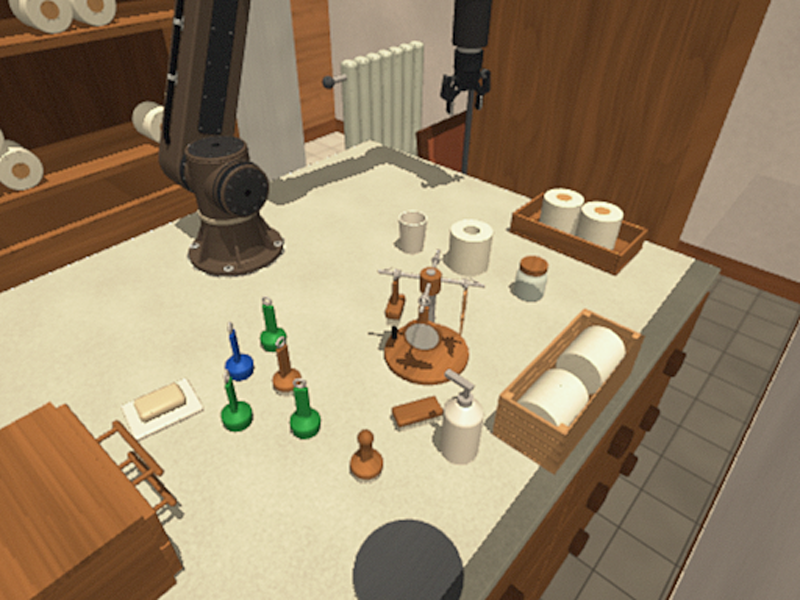

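View pics/top0.png

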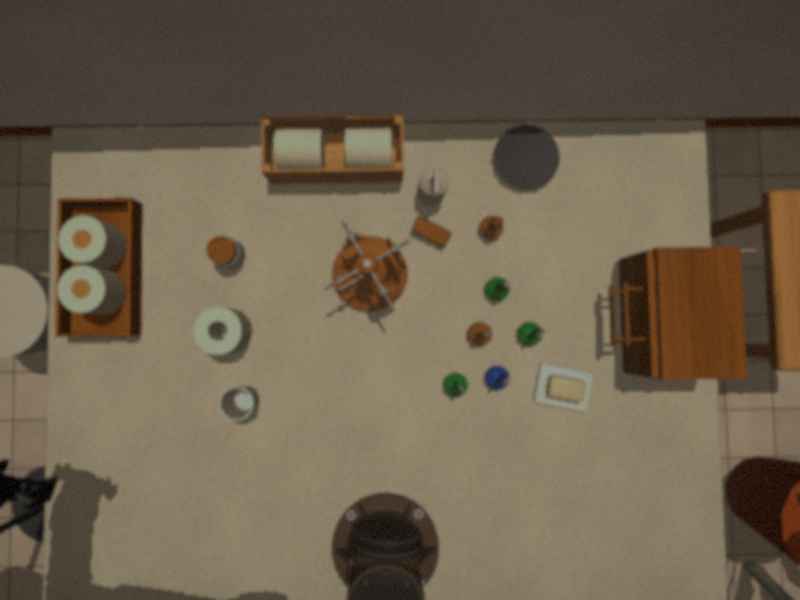

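The scene view shows two brown candidates for the brush. One has a slim handle and a light tip at scene (284,370) / top (479,334). The other is the ball-ended pot_brush at scene (366,460) / top (491,228). The green and blue look-alikes are at scene (270,325), (238,365), (235,410) and (304,415). The carousel is at top (369,268), and its free hook should be the down-left one at (327,290). I'll check both choices in a crop and measure them.

```bash
python3 - <<'E'
from h import *
import pickle
s=pickle.load(open("scene.pkl","rb"));t=pickle.load(open("top.pkl","rb"))
a=s["image"][205:265,150:215];b=s["image"][155:245,235:315];c=t["image"][140:205,200:270]
cv2.imwrite("pics/crop1.png",np.hstack([cv2.resize(i,(260,390),interpolation=cv2.INTER_CUBIC) for i in (a,b,c)]))
W=cloud(t);V=cloud(s)
# objects in top: components of z>0.012 over table
z=W[...,2];m=((z>0.012)&(z<0.25)).astype(np.uint8);m[:, :130]*=1
n,l,st,ce=cv2.connectedComponentsWithStats(m)
for i in range(1,n):
    if st[i,4]>60:
        p=W[l==i]; print(i,st[i],ce[i].round(),np.median(p,0).round(3),"zmax",p[:,2].max().round(3),"min",p.min(0).round(3),"max",p.max(0).round(3))
# hub & stand
hub=ray(t,369/800*512,266/600*384,.2);print("hub guess",hub)
for Wn,nm in ((W,"top"),(V,"scene")):
    d=np.hypot(Wn[...,0]-hub[0],Wn[...,1]-hub[1])
    p=Wn[(d<.13)&(Wn[...,2]>.183)&(Wn[...,2]<.215)];print(nm,len(p))
    q=p[np.hypot(*(p[:,:2]-hub[:2]).T)>.04]
    print(np.c_[q,np.arctan2(q[:,1]-hub[1],q[:,0]-hub[0])][::6].round(3))
    q=Wn[(d<.12)&(Wn[...,2]>.014)&(Wn[...,2]<.026)]
    cc,r=cv2.minEnclosingCircle(q[:,:2].astype(np.float32));print("stand",cc,r,q[:,2].mean())
# brush
bg=ray(t,479/800*512,334/600*384,.03)
for Wn,nm in ((W,"top"),(V,"scene")):
    d=np.hypot(Wn[...,0]-bg[0],Wn[...,1]-bg[1])
    for lo,hi in ((.01,.04),(.045,.1),(.1,.14)):
        p=Wn[(d<.05)&(Wn[...,2]>lo)&(Wn[...,2]<hi)]
        if len(p): print(nm,lo,len(p),p.mean(0).round(4),p.min(0).round(3),p.max(0).round(3))
E
```

```text
1 [   0    0  512   12 4263] [225.   4.] [1.203 0.109 0.039] zmax 0.084 min [ 1.197 -0.963  0.012] max [1.208 0.864 0.084]
2 [ 167   74   91   43 3425] [211.  95.] [0.862 0.114 0.089] zmax 0.107 min [ 0.808 -0.047  0.012] max [0.931 0.252 0.107]
3 [ 316   80   42   42 1243] [337. 100.] [ 0.861 -0.329  0.017] zmax 0.028 min [ 0.785 -0.401  0.012] max [ 0.934 -0.255  0.028]
5 [267 107  20  25 389] [276. 119.] [ 0.773 -0.106  0.106] zmax 0.165 min [ 0.747 -0.141  0.013] max [ 0.817 -0.08   0.165]
6 [  35  127   55   89 3749] [ 61. 170.] [0.623 0.601 0.064] zmax 0.116 min [0.47  0.539 0.012] max [0.769 0.704 0.116]
20 [263 138  26  21 283] [275. 148.] [ 0.692 -0.111  0.029] zmax 0.037 min [ 0.657 -0.153  0.016] max [ 0.727 -0.066  0.037]
21 [307 138  15  16 193] [314. 146.] [ 0.694 -0.239  0.031] zmax 0.101 min [ 0.673 -0.268  0.016] max [ 0.726 -0.219  0.101]
23 [ 207  142   56   58 1818] [236. 174.] [0.597 0.028 0.019] zmax 0.211 min [ 0.517 -0.055  0.012] max [0.686 0.113 0.211]
26 [132 151  25  22 416] [144. 161.] [0.645 0.333 0.083] zmax 0.092 min [0.614 0.307 0.012] max [0.682 0.37
[... 5058 characters left out ...]
01]
 [ 6.440e-01 -4.800e-02  1.950e-01 -9.880e-01]
 [ 6.470e-01 -5.200e-02  1.930e-01 -9.800e-01]]
stand (0.6013392806053162, 0.026175986975431442) 0.08584368228912354 0.01960986252672086
top 0.01 162 [ 0.4642 -0.2103  0.0296] [ 0.438 -0.239  0.018] [ 0.49  -0.187  0.039]
top 0.045 11 [ 0.4644 -0.2067  0.0777] [ 0.459 -0.222  0.051] [ 0.469 -0.202  0.1  ]
top 0.1 18 [ 0.464  -0.2109  0.1146] [ 0.459 -0.224  0.101] [ 0.469 -0.202  0.127]
scene 0.01 187 [ 0.4702 -0.2228  0.0304] [ 0.434 -0.241  0.01 ] [ 0.488 -0.191  0.04 ]
scene 0.045 112 [ 0.4653 -0.2169  0.0718] [ 0.459 -0.228  0.045] [ 0.468 -0.203  0.098]
scene 0.1 57 [ 0.4636 -0.216   0.1127] [ 0.459 -0.228  0.1  ] [ 0.469 -0.204  0.131]
```

View pics/crop1.png

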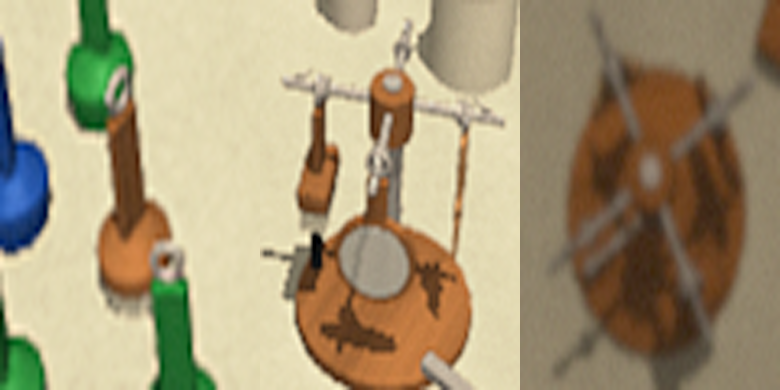

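The crop confirms the brown-handled brush with the steel ring as the target; it stands at about (0.464,-0.213) with its eye in the world y-z plane. The hook without an accessory is the one at angle about 2.0 rad, with its barb visible. Next I fit the axis and start pushing.

```bash
cat >> h.py <<'E'
from scipy.optimize import least_squares
from scipy.spatial.transform import Rotation as Rn
def quat(phi):  # tool down, tool x at world angle phi
    c,s=np.cos(phi),np.sin(phi)
    q=Rn.from_matrix(np.array([[c,s,0],[s,-c,0],[0,0,-1.]])).as_quat()
    return np.array([q[3],q[0],q[1],q[2]])
def fit_rotor(W,g=(.6005,.0268,2.0),free=None):
    d=np.hypot(W[...,0]-g[0],W[...,1]-g[1])
    p=W[(d<.105)&(d>.03)&(W[...,2]>.184)&(W[...,2]<.204)][:,:2]
    def res(x):
        q=p-x[:2];out=[]
        c,s=np.cos(x[2]),np.sin(x[2])
        u=q@[c,s];v=q@[-s,c]
        return np.where(abs(u)<abs(v),u,v)
    r=least_squares(res,g,loss="soft_l1",f_scale=.003)
    return r.x,len(p),np.median(abs(res(r.x)))
E
python3 - <<'E'
from h import *
import pickle
for n in ("top","scene"): print(fit_rotor(cloud(pickle.load(open(n+".pkl","rb")))))
c=cams.capture("wrist");print(c["tool_from_camera"],c["intrinsics"][0])
hub=np.array([.6005,.0268])
for th in (2.0,2.6,3.1,3.4):
    p=hub+.084*np.array([np.cos(th),np.sin(th)])
    print(th,planner.inverse_kinematics([*p,.172],quat(th+np.pi/2-2*np.pi)))
E
```

```text
(array([0.60113705, 0.02799919, 2.08078156]), 257, np.float64(0.002082657481555755))
(array([0.60128787, 0.02460017, 2.08075569]), 276, np.float64(0.0023739747259217893))
[[-9.83895028e-05 -9.64385144e-01 -2.64501954e-01  6.75633486e-02]
 [ 9.99999526e-01 -3.51048327e-04  9.07956752e-04  4.24745346e-04]
 [-9.68472972e-04 -2.64501740e-01  9.64384722e-01 -1.42154961e-01]
 [ 0.00000000e+00  0.00000000e+00  0.00000000e+00  1.00000000e+00]] [295.47008869   0.         252.18274527]
2.0 [ 0.52061812  0.241503   -0.29670708  0.         -1.03258624 -1.66221078]
2.6 [ 0.49986685  0.17455539 -0.38468121  0.         -1.01155972 -1.0414595 ]
3.1 [ 0.43829064  0.14881545 -0.41677714  0.         -1.00520374 -0.4798833 ]
3.4 [ 0.38856222  0.15188009 -0.41300711  0.         -1.00590912 -0.13015488]
```

```bash
cat > push.py <<'E'
from h import *
hub=np.array([.6012,.0265]);th0=2.08;R=.084;Z=.172
def pose(th,gap):
    e=np.array([np.cos(th),np.sin(th)]);t=np.array([-e[1],e[0]])
    return hub+R*e-gap*t,t
move_gripper(0.0)
q=quat(th0+np.pi/2)
p,t=pose(th0,.034)
arm.goto([*p,.26],q)
if arm.move_l([*p,Z],max_speed=.08,force_limit=5): print("hit going down");raise SystemExit
arm.wait(.2);f0=arm.read_state()["contact_force"];print("f0",f0)
gap=.034;th=th0;log=[]
while gap>.015:
    gap-=.003;p,t=pose(th,gap)
    arm.move_l([*p,Z],max_speed=.05,force_limit=5)
step=.03;k=0
while th<3.75:
    th+=step;p,t=pose(th,.0145)
    h=arm.move_l([*p,Z],quat(th+np.pi/2),max_speed=.04,force_limit=5)
    s=arm.read_state();f=s["contact_force"]-f0;ft=-f[:2]@t
    log.append((round(th,3),round(ft,1),h))
    if np.linalg.norm(f)>18: break
    if ft>5.2 or h: step=.004
    if ft>=10.5: break
print(log);arm.wait(.4);s=arm.read_state()
f=s["contact_force"]-f0;print("final",f,-f[:2]@t,s["tcp_pos"],th,s["clock"])
E
python3 push.py
```

```text
f0 [-0.09422022  0.52249297  0.25144763]
[(2.11, np.float64(1.9), False), (2.14, np.float64(1.7), False), (2.17, np.float64(0.6), False), (2.2, np.float64(1.7), False), (2.23, np.float64(1.7), False), (2.26, np.float64(1.4), False), (2.29, np.float64(1.2), False), (2.32, np.float64(0.6), False), (2.35, np.float64(0.9), False), (2.38, np.float64(1.9), False), (2.41, np.float64(1.3), False), (2.44, np.float64(1.9), False), (2.47, np.float64(1.2), False), (2.5, np.float64(1.9), False), (2.53, np.float64(1.3), False), (2.56, np.float64(1.1), False), (2.59, np.float64(0.8), False), (2.62, np.float64(0.7), False), (2.65, np.float64(1.2), False), (2.68, np.float64(1.3), False), (2.71, np.float64(2.1), False), (2.74, np.float64(1.5), False), (2.77, np.float64(1.3), False), (2.8, np.float64(1.3), False), (2.83, np.float64(1.0), False), (2.86, np.float64(1.9), False), (2.89, np.float64(0.5), False), (2.92, np.float64(0.9), False), (2.95, np.float64(0.9), False), (2.98, np.float64(1.2), False), (3.01, np.float64(0.7), False), (3.04, np.float64(0.7), False), (3.07, np.float64(1.3), False), (3.1, np.float64(1.5), False), (3.13, np.float64(-0.2), False), (3.16, np.float64(0.7), False), (3.19, np.float64(0.5), False), (3.22, np.float64(1.2), False), (3.25, np.float64(0.4), False), (3.28, np.float64(1.0), False), (3.31, np.float64(1.1), False), (3.34, np.float64(5.5), False), (3.344, np.float64(5.9), False), (3.348, np.float64(9.3), False), (3.352, np.float64(9.7), False), (3.356, np.float64(10.1), False), (3.36, np.float64(10.8), False)]
final [-2.48999044 11.00829457  1.81742892] 11.28629793775263 [0.51586605 0.02418233 0.17196343] 3.359999999999992 18.5333
```

```bash
python3 - <<'E'
from h import *
import pickle
def wcap(name):
    s=arm.read_state();c=cams.capture("wrist");T=c["tool_from_camera"]
    w,x,y,z=s["tcp_rot"];R=Rn.from_quat([x,y,z,w]).as_matrix()
    A=R@T[:3,:3];o=R@T[:3,3]+s["tcp_pos"]
    c["R"]=A.T;c["t"]=-A.T@o;pickle.dump(c,open(name+".pkl","wb"));return c
s=arm.read_state();p=s["tcp_pos"];th=3.36
t=np.array([-np.sin(th),np.cos(th),0])
arm.move_l(p-.012*t,max_speed=.08)
q=p-.012*t;arm.move_l([q[0],q[1],.27],max_speed=.2)
c1=wcap("w1");t1=cams.capture("top");pickle.dump(t1,open("top1.pkl","wb"))
arm.goto([.464,-.213,.26],quat(np.pi))
c2=wcap("w2");print(arm.read_state()["clock"],arm.read_state()["qpos"])
print(fit_rotor(cloud(t1),(.6012,.0265,3.33)),fit_rotor(cloud(c1),(.6012,.0265,3.33)))
cv2.imwrite("pics/w.png",cv2.resize(np.hstack([c1["image"],c2["image"]]),(800,300)))
W=cloud(c2);d=np.hypot(W[...,0]-.464,W[...,1]+.213)
for lo,hi in ((.05,.09),(.095,.14)):
    p=W[(d<.04)&(W[...,2]>lo)&(W[...,2]<hi)]
    if len(p):
        print(len(p),p.mean(0),p.min(0),p.max(0)); r=cv2.minAreaRect(p[:,:2].astype(np.float32)*1000);print(r)
E
```

```text
20.825 [-4.41644669e-02  6.72453025e-02 -2.98805571e-01 -8.48688917e-05
 -1.20505067e+00 -1.52433128e+00]
(array([0.60160202, 0.02837226, 3.30694991]), 126, np.float64(0.002094688977544854)) (array([0.60046143, 0.02466071, 3.31049209]), 4383, np.float64(0.0019010119609128438))
129 [ 0.46007842 -0.21587097  0.07121838] [ 0.45871057 -0.22715738  0.05034351] [ 0.46225692 -0.20400613  0.08988988]
((460.4270324707031, -215.63015747070312), (2.8495309352874756, 23.162309646606445), 2.0113205909729004)
266 [ 0.4626474  -0.21567744  0.11155247] [ 0.45897286 -0.22738894  0.09525483] [ 0.4674532  -0.20438588  0.12727899]
((463.2179870605469, -215.90896606445312), (7.963924407958984, 23.169343948364258), 1.862236499786377)
```

View pics/w.png

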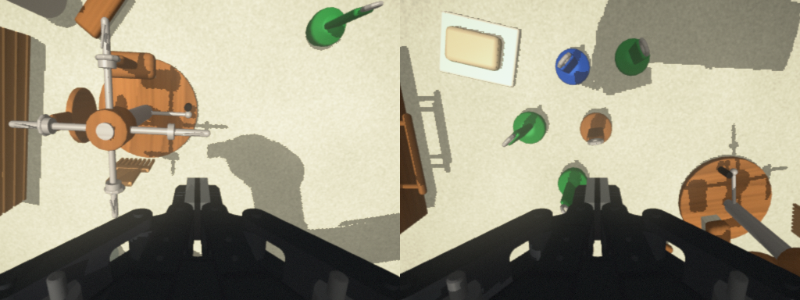

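The left wrist view shows the hub at (106,130) and the free hook pointing out to (208,132), at about 3.31 rad. The right view shows the brush at (596,127), at (0.4633,-0.2157). I grasp it next.

```bash
cat >> h.py <<'E'
import pickle
def wcap(name):
    s=arm.read_state();c=cams.capture("wrist");T=c["tool_from_camera"]
    w,x,y,z=s["tcp_rot"];R=Rn.from_quat([x,y,z,w]).as_matrix()
    A=R@T[:3,:3];o=R@T[:3,3]+s["tcp_pos"]
    c["R"]=A.T;c["t"]=-A.T@o;c["tool"]=(R,s["tcp_pos"]);pickle.dump(c,open(name+".pkl","wb"));return c
E
python3 - <<'E'
from h import *
move_gripper(.65)
arm.move_l([.4633,-.2157,.15],quat(np.pi),max_speed=.2)
h=arm.move_l([.4633,-.2157,.063],max_speed=.08,force_limit=6)
s=arm.read_state();print(h,s["tcp_pos"],s["contact_force"])
if h: raise SystemExit
move_gripper(0.0)
s=arm.read_state();print("grip",s["grip_width"],s["finger_force"],s["tcp_pos"])
arm.move_l([.4633,-.2157,.25],max_speed=.12)
th=3.31;e=np.array([np.cos(th),np.sin(th)]);p=np.array([.6012,.0265])+.14*e
arm.goto([*p,.25],quat(th))
arm.wait(.2)
c=wcap("w3");s=arm.read_state();print(s["clock"],s["tcp_pos"],s["grip_width"],s["finger_force"],s["contact_force"])
sc=cams.capture("scene");pickle.dump(sc,open("scene3.pkl","wb"))
cv2.imwrite("pics/w3.png",np.hstack([cv2.resize(c["image"],(400,300)),cv2.resize(sc["image"][100:250,180:380],(400,300),interpolation=cv2.INTER_CUBIC)]))
W=cloud(c);R,tp=c["tool"];L=(W-tp)@R
z=W[...,2];m=(z>.18)&(z<.205)&(L[...,0]<-.03)&(L[...,0]>-.13)&(abs(L[...,1])<.02)
for a in np.arange(-.03,-.13,-.008):
    k=m&(L[...,0]<a)&(L[...,0]>a-.008)
    if k.any():
        y=L[...,1][k];zz=z[k];print(round(a,3),k.sum(),"mid %.4f min %.4f max %.4f zmax %.4f"%((y.min()+y.max())/2,y.min(),y.max(),zz.max()))
E
```

```text
False [ 0.46371495 -0.21578136  0.06347881] [-0.87577067  1.04539713 -0.08557207]
grip 0.2764077480836572 58.55330619961023 [ 0.46367694 -0.2157261   0.06352863]
26.55 [0.46323962 0.00216548 0.24986661] 0.270100859887033 58.6999349668622 [ 0.96473698 -0.8193646  -0.51828212]
-0.062 4 mid 0.0001 min -0.0002 max 0.0005 zmax 0.2027
-0.07 30 mid -0.0006 min -0.0049 max 0.0037 zmax 0.1969
-0.078 214 mid 0.0002 min -0.0073 max 0.0078 zmax 0.1986
-0.086 1 mid -0.0018 min -0.0018 max -0.0018 zmax 0.1935
```

View pics/w3.png

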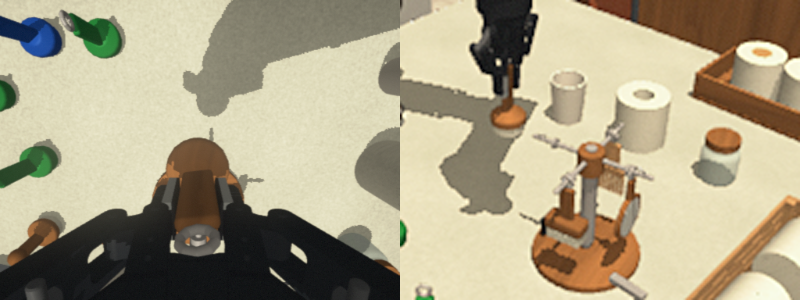

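The wrist view shows the brush held with its eye at (198,238), centred between the fingers. The collar seen through the gap lies within 0.5 mm of the tool plane. I check the eye's position in the tool frame before inserting.

```bash
python3 - <<'E'
from h import *
c=pickle.load(open("w3.pkl","rb"));W=cloud(c);R,tp=c["tool"];L=(W-tp)@R
hsv=cv2.cvtColor(c["image"],cv2.COLOR_BGR2HSV)
v,u=np.mgrid[:384,:512]
m=(u>218)&(u<288)&(v>285)&(v<330)&(hsv[...,2]>90)
p=L[m&(L[...,2]<-.035)];print(len(p),p.min(0),p.max(0),np.median(p,0))
q=p[p[:,2]<p[:,2].min()+.004];print("topmost",len(q),q.mean(0))
cv2.imwrite("pics/eye.png",cv2.resize(c["image"][270:345,200:300],(800,600),interpolation=cv2.INTER_CUBIC))
# handle front face
m=(u>232)&(u<272)&(v>225)&(v<285)&(hsv[...,1]>100);p=L[m];print("handle",np.percentile(p,[5,50,95],axis=0).round(4))
m=(u>215)&(u<295)&(v>175)&(v<225)&(hsv[...,1]>100);p=L[m];print("head",np.percentile(p,[2,50,98],axis=0).round(4))
E
```

```text
1155 [-0.01143409 -0.01439493 -0.07326599] [ 0.01037387  0.01315594 -0.03597991] [ 0.0005008  -0.00076669 -0.05499921]
topmost 13 [ 0.00995955 -0.00010672 -0.07247431]
handle [[nan nan nan]
 [nan nan nan]
 [nan nan nan]]
head [[nan nan nan]
 [nan nan nan]
 [nan nan nan]]
```

View pics/eye.png

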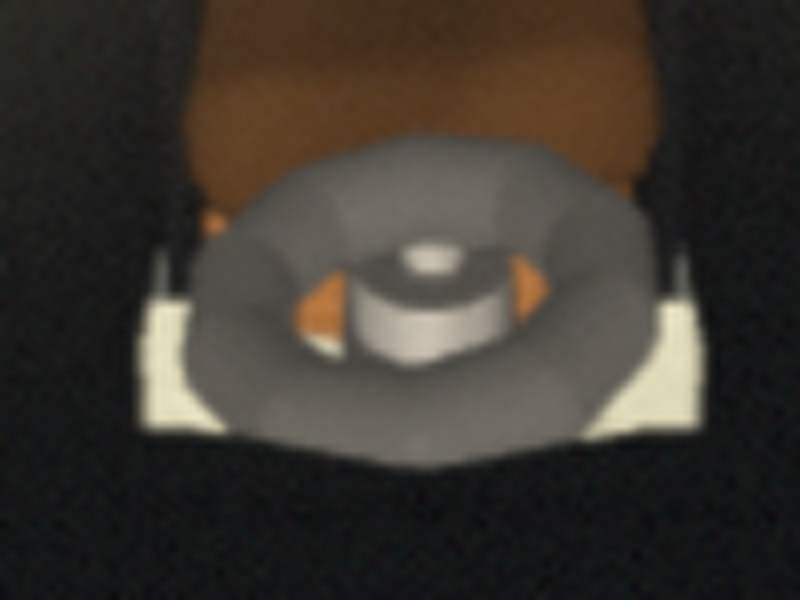

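```bash
cat > ins.py <<'E'
from h import *
th=3.31;e=np.array([np.cos(th),np.sin(th)]);ty=np.array([e[1],-e[0]])
hub=np.array([.6012,.0265]);Z=.1397
base=hub+.0006*ty
P=lambda r:[*(base+r*e),Z]
arm.move_l([*(base+.14*e),.25],max_speed=.1)
if arm.move_l(P(.14),max_speed=.12,force_limit=6): print("hit down");raise SystemExit
arm.wait(.25);f0=arm.read_state()["contact_force"]
def fr():
    f=arm.read_state()["contact_force"]-f0
    return np.array([f[:2]@e,f[:2]@ty,f[2]])
h=arm.move_l(P(.1),max_speed=.06,force_limit=4);print("tip",h,fr())
if h: raise SystemExit
r=.1;log=[]
while r>.058:
    r-=.0015 if r>.071 else .0005
    h=arm.move_l(P(r),max_speed=.03,force_limit=7)
    f=fr();log.append((round(r,4),*f.round(1),h))
    if r>.094 and f[0]>5: print("tip hit");break
    if np.linalg.norm(f)>14 or (r<.069 and f[0]>8.5): break
for l in log: print(*l)
arm.wait(.3);s=arm.read_state();print(fr(),s["tcp_pos"],s["clock"],(s["tcp_pos"][:2]-hub)@e)
c=cams.capture("scene");pickle.dump(c,open("scene4.pkl","wb"))
cv2.imwrite("pics/s4.png",cv2.resize(c["image"][130:230,220:320],(600,600),interpolation=cv2.INTER_CUBIC))
E
python3 ins.py
```

```text
tip False [-0.42789252 -1.29231873 -1.14454947]
0.0985 0.1 -1.0 -0.3 False
0.097 -0.7 -0.5 -0.7 False
0.0955 -0.7 -0.6 -0.6 False
0.094 -0.2 0.6 0.1 False
0.0925 0.8 0.3 -0.4 False
0.091 -0.6 -0.2 -0.6 False
0.0895 -0.6 -0.1 -0.5 False
0.088 -0.8 -0.3 0.9 False
0.0865 0.2 -0.2 -1.7 False
0.085 0.1 -0.0 0.4 False
0.0835 -0.0 -1.0 1.4 False
0.082 1.6 -1.3 2.4 False
0.0805 1.1 -1.6 2.1 False
0.079 0.7 -0.6 2.6 False
0.0775 0.5 -2.1 2.5 False
0.076 1.2 -0.8 3.7 False
0.0745 0.4 -1.6 2.0 False
0.073 -0.0 -1.5 2.6 False
0.0715 0.6 -1.8 3.2 False
0.07 -1.3 -0.4 2.5 False
0.0695 -3.0 -1.3 3.6 False
0.069 -3.1 0.5 2.5 False
0.0685 -0.7 0.4 -2.2 False
0.068 -0.0 -0.3 -0.0 False
0.0675 0.5 -1.3 -0.1 False
0.067 -0.8 -0.5 -0.5 False
0.0665 -0.3 -0.5 -0.0 False
0.066 -0.4 0.4 -0.2 False
0.0655 -0.6 -0.9 -0.4 False
0.065 1.5 -0.1 -0.1 False
0.0645 4.2 0.2 2.4 False
0.064 6.1 -0.2 2.7 False
0.0635 7.3 -0.1 3.7 False
0.063 8.6 -1.0 3.7 False
[ 8.30887032 -0.28255761  3.31405155] [0.53714465 0.01582977 0.13927155] 37.7833 0.06493761606847417
```

The force log shows the catch snapping at r = 68.5 mm and the collar taking 8.3 N at 64.5 mm. I ease off, lower the eye onto the bar, let go and retreat upwards.

```bash
python3 - <<'E'
from h import *
th=3.31;e=np.array([np.cos(th),np.sin(th),0])
p=arm.read_state()["tcp_pos"]+.0006*e
arm.move_l(p,max_speed=.03)
h=arm.move_l(p-[0,0,.0033],max_speed=.02,force_limit=2.5)
move_gripper(.55)
s=arm.read_state();print(h,s["grip_width"],s["finger_force"],s["contact_force"])
p=s["tcp_pos"];print("hit up",arm.move_l([p[0],p[1],.27],max_speed=.08,force_limit=4))
arm.move_l([p[0]-.09,p[1],.30],max_speed=.15)
arm.wait(.5)
c=cams.capture("scene");t=cams.capture("top")
cv2.imwrite("pics/end.png",np.hstack([cv2.resize(c["image"][120:245,230:330],(400,500),interpolation=cv2.INTER_CUBIC),cv2.resize(t["image"][130:230,190:270],(400,500),interpolation=cv2.INTER_CUBIC)]))
print(arm.read_state()["clock"])
E
```

```text
True 0.5486067423346138 0.0 [-0.54401768  0.23912407 -0.51541345]
hit up False
41.85
```

View pics/end.png

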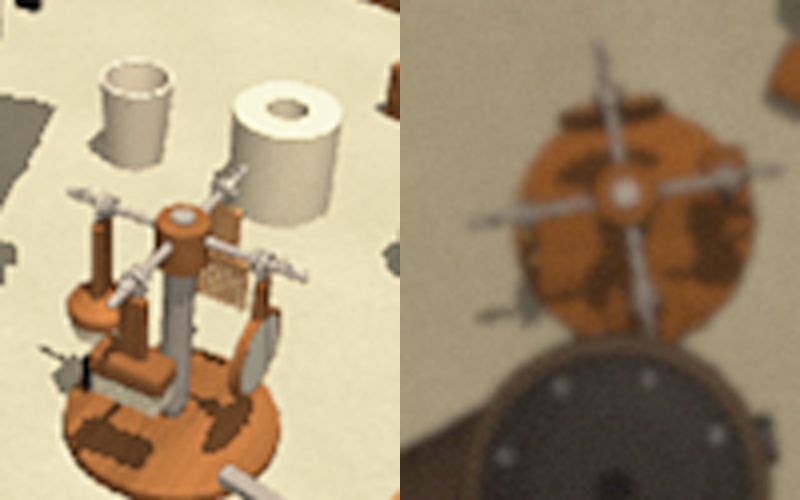

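The brush hangs upright on the free hook, with its eye at (103,205) against the collar and the carousel still at the stop angle. I'm handing the job in.

```bash
python3 -c "
from h import *
print(arm.close_job())"
```

```text
the job is handed in; nothing more can be done
None
```

The job is handed in: I turned the carousel onto its stop with about 11 N, and the bath brush now hangs upright on the free hook, pressed home on the collar with 8.3 N after the catch snapped and then released, but the interface returned no verdict.

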